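# Clamp a wire-guide pulley block with the knob under the stand

### The arm

A 6-joint arm with a two-finger parallel gripper is mounted at the origin on the work surface. World frame = base frame: x ahead of the robot, y to its left, z up, the work surface at z = 0. Lengths are in m, angles in rad, forces in N, time in s.
With the tool pointing down it reaches from about 0.375 to 0.9 m from the base axis. Payload 3.1 kg.
Tool frame: the origin (TCP) lies where the fingers leave the gripper's body, on its centre line; the fingertips stand manip.tip_reach ahead of it and the grasp point (between the pads) lies 54 mm ahead of it (manip.tip_reach is the distance from the TCP to the fingertips, in m); z points along the fingers, y is the direction in which the jaws open and shut (so a half turn about z gives the same grasp; the last joint's range is limited). The gripper opens to 85 mm and grips with 20 to 120 N. Pads are 22 mm wide; open, the fingers measure 114 mm over their backs; the gripper's body (76 mm by 85 mm) begins 54 mm behind the grasp point. The pads swing forward as they close: fully open they stand 13 mm farther back than shut.
Start: joints at [1.169, 0.527, 1.433, -0, 1.181, -0.178], TCP at [0.139, 0.609, 0.304] pointing down, gripper open.
Joint ranges: [-3.08, 3.08], [-0.75, 2.2], [0.22, 2.44], [-1.43, 4.57], [0, 2.65], [-2.85, 2.85]. Speed limits (rad/s): [2.79, 2.79, 3.14, 3.14, 3.14, 3.14].

### API

Orientations are given as a unit quaternion [x, y, z, w].
In Python, from station import manip, cams, order gives the robot as it stands. The module is installed in compiled form; this text tells all that it offers.
- The arm moves only by the tool drive_tool, never from a script. Its arguments are lists of equal length, an entry for each row: "linear": the shift along the tool's x, y, z in mm, a list of three; "rot": the turn, a rotation vector about the tool's x, y, z in degrees, a list of three; "hand": the finger opening in mm, from 0 to 85.4. A call has 1 to 20 rows; each row shifts and turns the pose as measured when the row begins, along the tool's axes as they then stand; what a row does not reach is not made up. A row lasts 1/12 s, in which the tool goes at most 41.7 mm and 7.16 degrees, less where a joint would pass 70% of its speed; a pose out of reach is approached as far as the arm can. A call with a gripper value outside its range is refused whole. The fingers move at their own pace and stop on an object; "force" is the grip in N (left out, the last holds). Time passes only in rows, so rows that do not move let the fingers close. It gives the time, the measured TCP pose, the force and the opening at its end, in the units of the state.
- manip.sense(): the state, without advancing time (a new reading comes with each control period).
- cams.snapshot(name): name is "side" or "top" or "wrist"; returns the picture (420x560x3 uint8, red, green, blue); there is no depth.
- cams.camera_model(name): a dict with "vfov" (degrees; the focal length in pixels is half the picture's height over the tangent of half this angle, whatever the lens; pixels are square), "cx", "cy" (the principal point, pixels), "rvec" (rotation vector, rad) and "tvec" (3), from world to camera coordinates, as OpenCV has them. Camera axes: x right, y down, z forward; pixel columns grow to the right and rows downward; lengths in m; the calibration is good to about 2 mm. The wrist camera is an equidistant fisheye: a pixel r from the principal point sees the ray r / f radians off the axis. A picture is of the moment at which its call begins: read the wrist's pose just before it. camera_model takes no time and is no camera call; for the wrist camera it gives the pose at the moment of the call.
- order.sign_off(): hands the job in, once; it reports no verdict.
Trained networks look in the newest picture that a camera, given by its name, has taken for a name from the list of things; names that differ only in an ending like _2 or _b are one class to them, and where a whole thing is asked for, a point or a joint stands for the part that bears it (a point fixed in the world has none). Each returns a list of dicts, best first, with "score" (0 to 1); they miss things now and then, are a little off and sometimes report something else, mostly with a low value. They report only what shows in the picture. A call takes as long as a camera call. They do not tell look-alikes from the thing itself.
- cams.regions_of(label, camera): "pixels" (420x560 bool, what is visible of it) and "rect" ([left, top, right, bottom] in pixels, round what is visible of it).
- cams.spot_point(label, camera): "at" ([column, row] in pixels: a listed point, or the origin of a listed thing).
The state is a dict: "t": time; "q": joint angles; "qd": joint speeds; "tau": joint torques, N m; "tcp_pos": TCP position; "tool_rot": TCP orientation; "force": force on the tool from outside, world axes, zero at the start; "ft_torque": the same for the moment, N m; "finger_gap": opening from 0.0 (shut) to 1.0 (fully open).
Only numpy, scipy, OpenCV 4.12 (cv2) and the standard library are available. Lean on these libraries where they do the work, as an engineer would, in place of code of your own. Each camera call takes 0.05 s, during which the arm holds its last target. There are 200 camera calls.

### The job

Set the pulley block down flat between the two rails of its nest on the raised stand, pulley side facing the stand's knob edge, and let go. Then turn the four-armed knob under the stand's plate clockwise (seen from above) gently, going by feel, until its cam grips the block firmly against the spring pad, and stop when it takes a bit more than twice the push it took running free, because overtightening ruins the block. Leave it clamped, let go, and do not disturb the other things lying about.

Things in the scene. Friction and masses are not known exactly. Their poses are not given: they have to be found in the camera images.
- stand: Fixed stand: light plate 190 (x) x 220 (y) x 12 mm, top 100 mm above the table, on two side cheeks (outer faces at y = +-108 mm) that begin 35 mm behind the knob edge; the space under that edge is open. Origin on the table under the plate's centre; x points away from the knob edge (at x = -95 mm, roughly facing the robot), y left, z up. Along x on the plate: cam, nest, spring pad.
- nest (a point): Point on the plate's top midway between the nest's two steel rails (9 mm high, 48 mm apart, stand x = -50 to -8 mm), at stand x = -34 mm, y = 0; axes as the stand. With the block centred over this point at least 2 mm is free to the open cam and to the pad, and 2 mm to each rail.
- pad_mid (a point): Mid of the range where the spring pad's face can stand, stand x = 3 mm, 14 mm above the plate; axes as the stand. The pad (36 mm wide, 22 mm high) was set by hand: its face is anywhere within 6 mm either way along x of this fixed point, differs each time and is not measured. It yields at 7 N per mm, up to 10 mm. Behind it a grey housing (stand x = 50 to 66 mm, 34 mm high).
- block_stem (a point): The loose pulley block, about 200 g: aluminium foot 54 (x) x 44 (y) x 24 mm, upright stem 28 (x) x 18 (y) mm on its centre, up to 69 mm high; black pulley 34 mm across, 10 mm thick on the stem's -x face. This point: in the stem, 46 mm above the underside, over the foot's centre; z up. Grip the stem across its y faces. Starts upright on the table.
- block_pulley (a point): Centre of the block's pulley, 20 mm from the stem's centre towards the block's -x, 50 mm above the underside. In the nest it must be on the side towards the knob.
- knob_hub (a point): Knob under the plate: hub 40 mm across, four level arms 10 mm thick along this frame's +x, -x, +y, -y, each ending in a black ball 20 mm across, ball centre 70 mm from the axis. Point on the upright axis (28 mm inside the plate's edge) at the arms' height, 68 mm above the table; z up. Arms turned outward stick out up to 52 mm past the edge: push or pinch them from above in front of it.
- knob (a joint): Knob angle, 0 to 3 rad, growing clockwise seen from above (the arm nearest the robot moves to its left, +y). At 0 one arm points straight out from the edge (stand -x), cam open. Starts at 0 to 0.35 and stays where left. Running free it takes about 5 N pushed sideways at a ball while moving (about 3 N when held still), up to 1 N more with the loose block. The tight angle depends on the pad (about 1.3 to 2.4 rad): change to the next arm on the way.
- cam (a point): Steel eccentric disc 32 mm across, 14 mm thick, on top of the plate, turning with the knob; reaches 16 - 14 cos(knob angle) mm from the axis towards the nest. Origin on the axis, at its underside; the disc's centre is 14 mm towards its own -x. Grips well at 15 to 30 N: 2 to 2.7 times the free push at a ball (6 to 8.5 N held still); too tight at 40 N, about 3.3 times.
- bobbin: Bystander: flanged bobbin with copper winding, 48 mm across, 38 mm high; origin under its centre.
- weight: Bystander: brass weight 30 mm across, 30 mm high, standing on a rear corner of the stand's plate; origin under its centre.
- spare_pulley: Bystander: black pulley 52 mm across, 16 mm high, lying flat; origin under its centre.
- driver: Bystander: screwdriver, 170 mm, lying along its x.
- jar: Bystander: clear jar 56 mm across, 75 mm high; origin under its centre.
- tray: Bystander: grey parts tray 140 x 100 x 30 mm; origin under its centre.
- wrench: Bystander: wrench, 150 mm, lying along its x.
Mind the look-alikes: they are no part of the job. Leave any blue or yellow look-alike of the part that bears block_stem alone.

How it is judged:
On the way, in this order (a step that is already met when the one before it is completed fails the run):
1. the block stands flat between the nest's rails, pulley towards the knob, let go of, not yet clamped (y of block_stem in the frame of nest between -0.004 and 0.004 m and x of block_stem in the frame of nest between -0.008 and 0.025 m and z of block_stem in the frame of nest between 0.042 and 0.049 m and angle between the x axis of block_stem and the x axis of stand, either way round below 0.1 rad and angle between block_stem's own z axis and vertical below 0.06 rad and x of block_pulley in the frame of nest below 0.006 m and contact force between the fingers and block below 0.3 N and contact force between knob and block below 4 N), for 0.2 s.
2. the cam grips the block with more than 12 N (y of block_stem in the frame of nest between -0.004 and 0.004 m and x of block_stem in the frame of nest between -0.008 and 0.025 m and z of block_stem in the frame of nest between 0.042 and 0.049 m and angle between the x axis of block_stem and the x axis of stand, either way round below 0.1 rad and angle between block_stem's own z axis and vertical below 0.06 rad and x of block_pulley in the frame of nest below 0.006 m and contact force between knob and block above 12 N), for 0.2 s.
At the end, for the whole second after the job is handed in: The block stands flat in the nest (within 4 mm across the rails, 6 degrees, fully down), pulley towards the knob, clamped by the cam with more than 12 N (never over 40 N), at rest, the robot clear of everything (all of step 2 and contact force between the fingers and block below 0.3 N and contact force between the fingers and stand below 0.3 N and linear speed of block below 0.01 m/s); the robot touches nothing.
It fails at once if the cam presses on the block with more than 40 N (overtightened) (contact force between knob and block above 40 N).
It fails at once if the fingers push on the stand or its knob with more than 30 N (contact force between the fingers and stand above 30 N).
It fails at once if a bystander is moved by more than 30 mm (distance of any of bobbin, weight, spare_pulley, driver, jar, tray, wrench from where it was at the start of the episode above 0.03 m).
It also fails if it takes over 72 s, if anything falls off the work surface, if the arm or the gripper's body presses on something with over 40 N, if the wrist force passes 120 N, or if a joint passes its speed limit or range.

## Working session

There is one attempt and no reset: what is moved stays moved. The work goes in short steps, Python scripts to look and compute and a tool call to move; the robot and the scene stay as the last step left them, time stands still between calls to the robot, and variables do not carry over. Pictures are saved under pics/ and viewed, about 8 in all and at most 12, crops included, and the job is handed in when it is done.

Besides the shell and the picture viewer there is one more tool, called after ">>>" as name(argument=value, ...) on one line, values as JSON. drive_tool: Moves the arm, as the interface text tells. Its arguments: {"type":"object","properties":{"linear":{"type":"array","items":{"type":"array","items":{"type":"number"}}},"rot":{"type":"array","items":{"type":"array","items":{"type":"number"}}},"hand":{"type":"array","items":{"type":"number"}},"force":{"type":"number"}},"required":["linear","rot","hand"]}

```bash
mkdir -p pics; cat > h.py <<'E'
import numpy as np, cv2
from scipy.spatial.transform import Rotation as R
from station import manip, cams, order
def K(m,shape=(420,560)):
    f=210/np.tan(np.radians(m['vfov'])/2); return f
def proj(name,P,m=None):
    m=m or cams.camera_model(name); f=K(m)
    c=R.from_rotvec(m['rvec']).apply(np.atleast_2d(P))+np.array(m['tvec'])
    if name=='wrist':
        r=np.linalg.norm(c[:,:2],axis=1); th=np.arctan2(r,c[:,2]); s=f*th/np.maximum(r,1e-9)
        return np.c_[m['cx']+c[:,0]*s,m['cy']+c[:,1]*s]
    return np.c_[m['cx']+f*c[:,0]/c[:,2],m['cy']+f*c[:,1]/c[:,2]]
def ray(name,uv,m=None):
    m=m or cams.camera_model(name); f=K(m)
    d=np.array([uv[0]-m['cx'],uv[1]-m['cy']])/f
    if name=='wrist':
        th=np.linalg.norm(d); v=np.r_[d/max(th,1e-9)*np.sin(th),np.cos(th)]
    else: v=np.r_[d,1]
    Rm=R.from_rotvec(m['rvec']); return Rm.inv().apply(-np.array(m['tvec'])),Rm.inv().apply(v)
def at_z(name,uv,z,m=None):
    o,d=ray(name,uv,m); return o+d*(z-o[2])/d[2]
def tri(*obs):
    A=np.zeros((3,3));b=np.zeros(3)
    for n,uv,*m in obs:
        o,d=ray(n,uv,*m); d/=np.linalg.norm(d); Q=np.eye(3)-np.outer(d,d); A+=Q;b+=Q@o
    return np.linalg.solve(A,b)
def snap(n,fn=None):
    im=cams.snapshot(n)
    if fn: cv2.imwrite(f'pics/{fn}.png',im[:,:,::-1])
    return im
E
python3 - <<'E'
from h import *
a=snap('top');b=snap('side')
cv2.imwrite('pics/top1.png',cv2.resize(a[:,:,::-1],(800,600)));cv2.imwrite('pics/side1.png',cv2.resize(b[:,:,::-1],(800,600)))
np.set_printoptions(precision=3,suppress=True)
H={'nest':.1,'knob_hub':.068,'block_stem':.046,'block_pulley':.05,'stand':0,'cam':.1,'pad_mid':.114,'weight':.1}
for l in H:
  for c in ('top','side'):
    for d in cams.spot_point(l,c)[:3]: print(l,c,round(d['score'],2),np.round(d['at']),at_z(c,d['at'],H[l]))
print(manip.tip_reach,manip.sense())
E
```

```text
nest top 0.71 [325. 204.] [ 0.607 -0.126  0.1  ]
nest side 0.81 [303. 239.] [ 0.6   -0.124  0.1  ]
knob_hub top 0.65 [323. 217.] [ 0.572 -0.125  0.068]
knob_hub top 0.51 [215. 205.] [0.598 0.186 0.068]
knob_hub side 0.72 [294. 251.] [ 0.577 -0.127  0.068]
block_stem top 0.77 [255. 200.] [0.618 0.074 0.046]
block_stem top 0.74 [200. 167.] [0.709 0.238 0.046]
block_stem top 0.65 [217. 206.] [0.597 0.184 0.046]
block_stem side 0.81 [276. 196.] [0.613 0.071 0.046]
block_stem side 0.73 [249. 146.] [0.612 0.286 0.046]
block_stem side 0.72 [286. 148.] [0.713 0.237 0.046]
block_pulley top 0.8 [249. 207.] [0.597 0.089 0.05 ]
block_pulley top 0.71 [217. 210.] [0.587 0.182 0.05 ]
block_pulley top 0.68 [198. 174.] [0.688 0.242 0.05 ]
block_pulley side 0.92 [270. 190.] [0.604 0.09  0.05 ]
block_pulley side 0.81 [280. 151.] [0.689 0.227 0.05 ]
block_pulley side 0.8 [256. 143.] [0.634 0.286 0.05 ]
stand top 0.95 [325. 196.] [ 0.64  -0.133  0.   ]
stand side 0.58 [314. 258.] [ 0.637 -0.125  0.   ]
cam top 0.54 [221. 210.] [0.583 0.164 0.1  ]
cam top 0.44 [328. 219.] [ 0.566 -0.136  0.1  ]
cam side 0
[... 151 characters left out ...]
side 0.69 [322. 230.] [ 0.648 -0.127  0.114]
pad_mid side 0.35 [253. 171.] [0.566 0.116 0.114]
weight top 0.44 [357. 168.] [ 0.712 -0.216  0.1  ]
weight top 0.3 [323. 216.] [ 0.573 -0.122  0.1  ]
weight side 0.48 [380. 350.] [ 0.63  -0.423  0.1  ]
weight side 0.46 [366. 256.] [ 0.715 -0.219  0.1  ]
0.0726 {'t': 0.9, 'q': array([ 1.169,  0.527,  1.433, -0.   ,  1.181, -0.179]), 'qd': array([0., 0., 0., 0., 0., 0.]), 'tau': array([ -0.001, -44.23 , -17.843,  -0.   ,   0.001,  -0.   ]), 'tcp_pos': array([0.139, 0.609, 0.304]), 'tool_rot': array([0.112, 0.994, 0.   , 0.   ]), 'force': array([-0.858, -0.226,  0.257]), 'ft_torque': array([-0.012, -0.02 ,  0.006]), 'finger_gap': 0.9974564430269421}
```

View pics/top1.png

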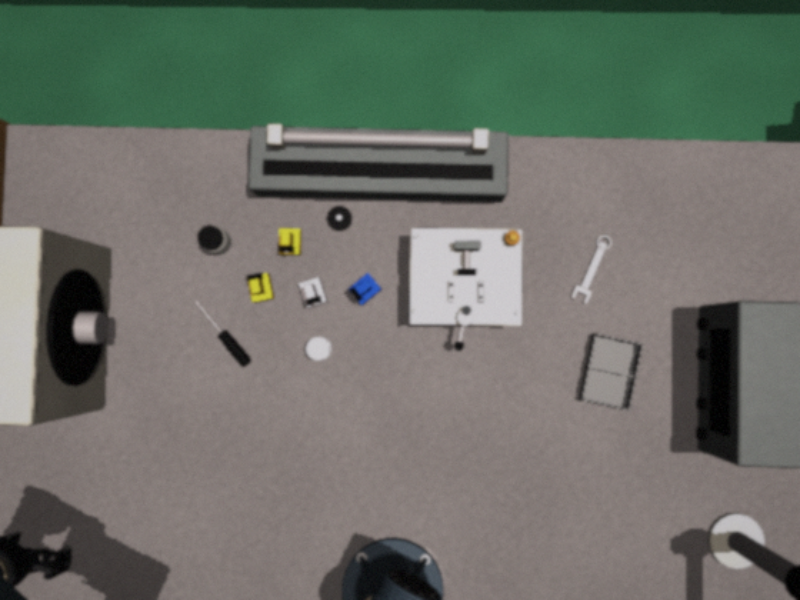

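View pics/side1.png

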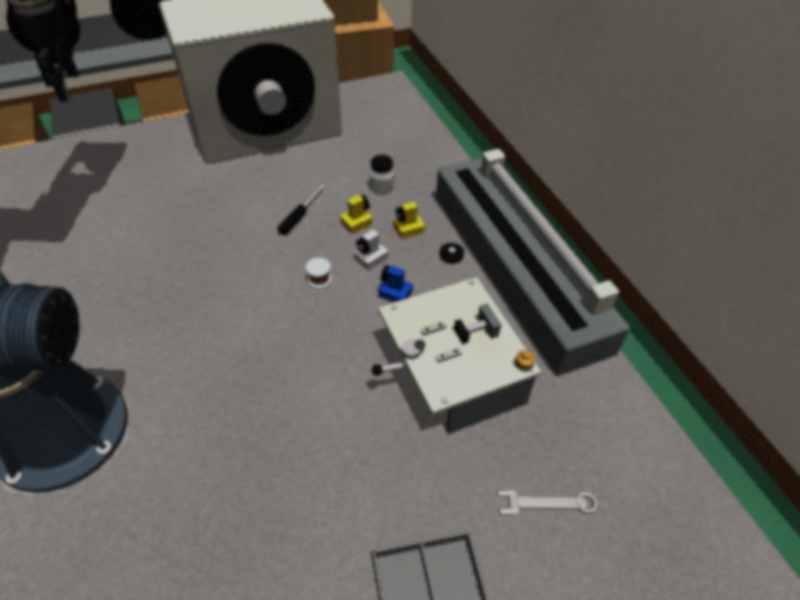

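The true block is the plain aluminium one at (312,292) in the enlarged top view. The look-alikes are two yellow ones at (260,287) and (289,241), and a blue one at (364,289). I'll go above the aluminium one and confirm it in a wrist crop.

>>> drive_tool(linear=[[-27, -16, 2], [-27, -16, 2], [-27, -16, 2], [-27, -16, 2], [-27, -16, 2], [-27, -16, 2], [-27, -16, 2], [-27, -16, 2], [-27, -16, 2], [-27, -16, 2], [-27, -16, 2], [-27, -16, 2], [-27, -16, 2], [-27, -16, 2], [-27, -16, 2], [-27, -16, 2], [-27, -16, 2], [-27, -16, 2], [-27, -16, 2], [0, 0, 0]], rot=[[0, 0, 0], [0, 0, 0], [0, 0, 0], [0, 0, 0], [0, 0, 0], [0, 0, 0], [0, 0, 0], [0, 0, 0], [0, 0, 0], [0, 0, 0], [0, 0, 0], [0, 0, 0], [0, 0, 0], [0, 0, 0], [0, 0, 0], [0, 0, 0], [0, 0, 0], [0, 0, 0], [0, 0, 0], [0, 0, 0]], hand=[60, 60, 60, 60, 60, 60, 60, 60, 60, 60, 60, 60, 60, 60, 60, 60, 60, 60, 60, 60])

```text
t: 2.57
tcp_pos: [0.5943, 0.1845, 0.2656]
tool_rot: [0.108, 0.994, 0.005, 0.005]
force: [0.1, 0.3, -1.1]
finger_gap: 0.703
```

```bash
python3 - <<'E'
from h import *
np.set_printoptions(precision=4,suppress=True)
s=manip.sense();m=cams.camera_model('wrist')
im=snap('wrist')
cv2.imwrite('pics/w1.png',cv2.resize(im[:,:,::-1],(800,600),interpolation=cv2.INTER_CUBIC))
print(s['t'],s['tcp_pos'],s['tool_rot'],s['finger_gap'],s['force'])
print(ray('wrist',(m['cx'],m['cy']),m),m['vfov'])
for l,z in (('block_stem',.046),('block_pulley',.05)):
  for d in cams.spot_point(l,'wrist')[:4]: print(l,round(d['score'],2),np.round(d['at']),at_z('wrist',d['at'],z,m))
E
```

```text
2.5667 [0.5943 0.1845 0.2656] [0.1079 0.9941 0.0051 0.0052] 0.7032204700836897 [ 0.0827  0.3425 -1.0916]
(array([0.5297, 0.1969, 0.3356]), array([ 0.2641, -0.047 , -0.9634])) 65.70646984690485
block_stem 0.95 [347. 291.] [0.7125 0.2326 0.046 ]
block_stem 0.92 [170. 237.] [0.6149 0.0722 0.046 ]
block_stem 0.76 [274. 201.] [0.6021 0.18   0.046 ]
block_stem 0.58 [391. 186.] [0.6113 0.2919 0.046 ]
block_pulley 0.94 [183. 225.] [0.6046 0.0904 0.05  ]
block_pulley 0.79 [399. 206.] [0.6314 0.2957 0.05  ]
block_pulley 0.76 [345. 277.] [0.6926 0.2322 0.05  ]
block_pulley 0.56 [264. 190.] [0.5886 0.1737 0.05  ]
```

View pics/w1.png

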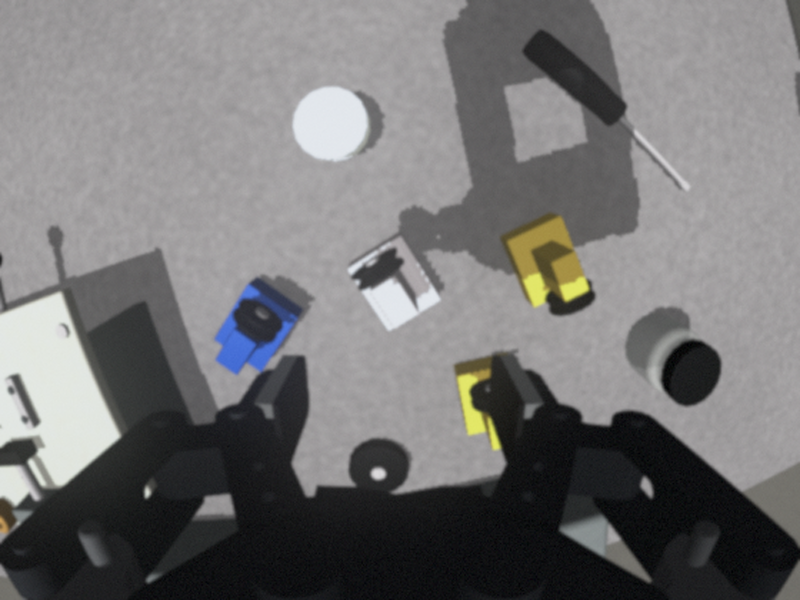

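The wrist picture shows the bare-aluminium block at (393,283), with its pulley at (378,268) on the robot side. It is the only uncoloured one, so this is the block. I'll fit its outline to get position and yaw.

```bash
cat >> h.py <<'E'
def box(x0,x1,y0,y1,z0,z1): return np.array([[x,y,z] for x in (x0,x1) for y in (y0,y1) for z in (z0,z1)])
a_=np.linspace(0,2*np.pi,24)
BLOCK=[box(-.027,.027,-.022,.022,0,.024),box(-.014,.014,-.009,.009,.02,.069),
  np.vstack([np.c_[np.full(24,x),.017*np.cos(a_),.05+.017*np.sin(a_)] for x in (-.025,-.015)])]
def pose2(p,P): return np.c_[P[:,:2]@np.array([[np.cos(p[2]),np.sin(p[2])],[-np.sin(p[2]),np.cos(p[2])]])+p[:2],P[:,2]+(p[3] if len(p)>3 else 0)]
def sil(name,parts,p,m,S=4):
    im=np.zeros((420*S,560*S),np.uint8)
    for P in parts:
        uv=proj(name,pose2(p,P),m)*S+S/2-.5
        cv2.fillConvexPoly(im,cv2.convexHull(np.round(uv).astype(np.int32)),1)
    return cv2.resize(im*255,(560,420),interpolation=cv2.INTER_AREA)/255
def fit(name,parts,p0,mask,m,z=0):
    from scipy.optimize import minimize
    M=mask.astype(float)
    f=lambda p:1-np.minimum(s:=sil(name,parts,[p[0]/100,p[1]/100,p[2],z],m),M).sum()/np.maximum(s,M).sum()
    x0=np.array([p0[0]*100,p0[1]*100,p0[2]])
    r=minimize(f,x0,method='Nelder-Mead',options=dict(initial_simplex=np.vstack([x0,x0+[.6,0,0],x0+[0,.6,0],x0+[0,0,.2]]),xatol=.01,fatol=1e-4))
    return r.x*[.01,.01,1],1-r.fun
E
python3 - <<'E'
from h import *
np.set_printoptions(precision=4,suppress=True)
m=cams.camera_model('wrist');im=snap('wrist')
for d in cams.regions_of('block_stem','wrist'):
    ys,xs=np.nonzero(d['pixels']);print(round(d['score'],2),d['rect'],xs.mean(),ys.mean())
    if abs(xs.mean()-274)<15 and abs(ys.mean()-198)<15:
        for y in (0,.5): print(fit('wrist',BLOCK,(.599,.18,y),d['pixels'],m))
        p,_=fit('wrist',BLOCK,(.599,.18,.2),d['pixels'],m)
        c=im[150:250,220:340].copy()
        cv2.imwrite('pics/c1.png',cv2.resize(np.hstack([c,(c*(.4+.6*sil('wrist',BLOCK,p,m)[150:250,220:340,None])).astype(np.uint8)]),None,fx=3,fy=3)[:,:,::-1])
for d in cams.regions_of('stand','wrist')[:2]: print(d['score'],d['rect'])
E
```

```text
0.9 [314.1, 256.0, 353.4, 322.0] 332.2313432835821 286.894776119403
0.87 [150.5, 202.0, 208.4, 267.1] 176.47710740265296 234.37270004278992
0.73 [238.3, 170.2, 305.3, 237.8] 272.42198993418504 203.90553619821912
(array([0.6052, 0.1808, 0.3434]), np.float64(0.9748758158587526))
(array([0.6051, 0.1808, 0.3374]), np.float64(0.9742677476835887))
0.69 [349.4, 154.7, 414.3, 230.2] 380.5724907063197 193.33930381885773
0.58 [1.1, 185.8, 3.8, 221.1] 0.9642857142857143 213.67857142857142
0.57 [0.5, 209.6, 127.0, 365.4]
```

View pics/c1.png

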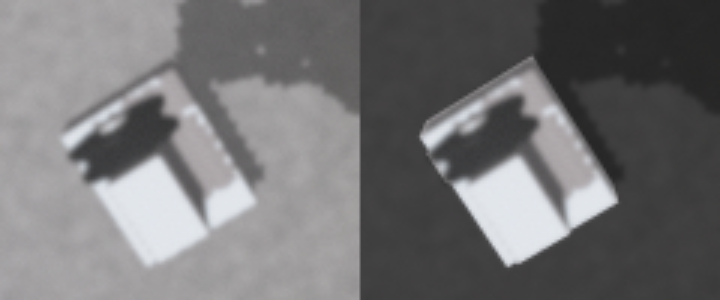

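The fit agrees with the picture: IoU 0.97, block at (0.605, 0.181), yaw 0.34, pulley towards the robot. Next I'll turn the tool to match and go down.

```bash
cat >> h.py <<'E'
def plan(xyz,yaw):
    s=manip.sense();Rc=R.from_quat(s['tool_rot'])
    c,n=np.cos(yaw),np.sin(yaw)
    Rt=R.from_matrix(np.array([[-c,-n,0],[-n,c,0],[0,0,-1.]]))
    rel=(Rc.inv()*Rt)
    d=np.array(xyz)-s['tcp_pos']
    print('t',s['t'],'lin now-frame',np.round(Rc.inv().apply(d)*1000,1),'lin after-turn frame',np.round(Rt.inv().apply(d)*1000,1),'rot',np.round(np.degrees(rel.as_rotvec()),2),'F',np.round(s['force'],2))
E
python3 -c "
from h import *
plan((.605,.181,.16),.34)"
```

```text
t 2.8667 lin now-frame [-18.   -6.3 105.7] lin after-turn frame [-12.9 -13.9 105.7] rot [  0.61   0.34 -31.52] F [1.06 0.49 0.25]
```

>>> drive_tool(linear=[[0, 0, 0], [0, 0, 0], [0, 0, 0], [0, 0, 0], [0, 0, 0], [-6, -7, 30], [-7, -7, 30], [0, 0, 20], [0, 0, 0]], rot=[[0.1, 0.1, -6.3], [0.1, 0.1, -6.3], [0.1, 0.1, -6.3], [0.1, 0.1, -6.3], [0.1, 0.1, -6.3], [0, 0, 0], [0, 0, 0], [0, 0, 0], [0, 0, 0]], hand=[60, 60, 60, 60, 60, 60, 60, 60, 60])

```text
t: 3.62
tcp_pos: [0.5985, 0.1939, 0.189]
tool_rot: [-0.193, 0.981, 0.001, 0.002]
force: [-1.1, 0.5, -0.8]
finger_gap: 0.705
```

```bash
python3 -c "
from h import *
plan((.605,.181,.107),.34)
m=cams.camera_model('wrist');im=snap('wrist')
for d in cams.regions_of('block_stem','wrist'):
    ys,xs=np.nonzero(d['pixels']);c=at_z('wrist',(xs.mean(),ys.mean()),.03,m);print(d['score'],c)
    if np.hypot(c[0]-.605,c[1]-.181)<.03: print(fit('wrist',BLOCK,(.605,.181,.34),d['pixels'],m))
"
```

```text
t 3.6167 lin now-frame [ -0.8 -14.5  82. ] lin after-turn frame [ -1.9 -14.3  82. ] rot [0.11 0.23 2.73] F [-1.1   0.46 -0.84]
0.95 [0.60251321 0.1800413  0.03      ]
(array([0.60551188, 0.18101807, 0.34680628]), np.float64(0.9580884176641074))
0.69 [0.48996692 0.16446139 0.03      ]
0.65 [0.59693547 0.28605754 0.03      ]
0.61 [0.68998718 0.2276536  0.03      ]
0.57 [0.61285369 0.07698982 0.03      ]
```

>>> drive_tool(linear=[[-1, -8, 10], [-1, -7, 15], [0, 0, 10], [0, 0, 0]], rot=[[0, 0, 2.7], [0, 0, 0], [0, 0, 0], [0, 0, 0]], hand=[60, 60, 60, 60])

```text
t: 4.05
tcp_pos: [0.6104, 0.1842, 0.1643]
tool_rot: [-0.171, 0.985, 0.001, 0.011]
force: [-0.1, -0.4, 1.1]
finger_gap: 0.704
```

```bash
python3 -c "
from h import *
plan((.6053,.181,.107),.343)"
```

```text
t 4.05 lin now-frame [ 7.2 -1.2 57.2] lin after-turn frame [ 5.9 -1.3 57.3] rot [-0.11  1.29  0.  ] F [-0.05 -0.39  1.12]
```

>>> drive_tool(linear=[[3, -1, 8], [3, 0, 10], [0, 0, 10], [0, 0, 5], [0, 0, 0]], rot=[[0, 0.6, 0], [0, 0.6, 0], [0, 0, 0], [0, 0, 0], [0, 0, 0]], hand=[60, 60, 60, 60, 60])

```text
t: 4.47
tcp_pos: [0.6058, 0.1829, 0.1325]
tool_rot: [-0.172, 0.985, -0.001, 0.003]
force: [-0.1, 0.0, 0.4]
finger_gap: 0.706
```

```bash
python3 -c "
from h import *
plan((.6053,.181,.107),.343)"
```

```text
t 4.4667 lin now-frame [ 1.3 -1.5 25.5] lin after-turn frame [ 1.1 -1.6 25.5] rot [-0.17  0.32  0.12] F [-0.12  0.03  0.44]
```

>>> drive_tool(linear=[[1, -2, 10], [0, 0, 10], [0, 0, 5], [0, 0, 0], [0, 0, 0], [0, 0, 0]], rot=[[0, 0.3, 0], [0, 0, 0], [0, 0, 0], [0, 0, 0], [0, 0, 0], [0, 0, 0]], hand=[60, 60, 60, 60, 60, 60])

```text
t: 4.97
tcp_pos: [0.6052, 0.1804, 0.1035]
tool_rot: [-0.172, 0.985, -0.001, -0.001]
force: [-0.7, -0.3, 0.8]
finger_gap: 0.697
```

>>> drive_tool(linear=[[0, 0, 0], [0, 0, 0], [0, 0, 0], [0, 0, 0], [0, 0, 0], [0, 0, 0], [0, 0, 0], [0, 0, 0], [0, 0, 0], [0, 0, 0]], rot=[[0, 0, 0], [0, 0, 0], [0, 0, 0], [0, 0, 0], [0, 0, 0], [0, 0, 0], [0, 0, 0], [0, 0, 0], [0, 0, 0], [0, 0, 0]], hand=[10, 10, 10, 10, 10, 10, 10, 10, 10, 10], force=40)

```text
t: 5.8
tcp_pos: [0.6056, 0.1805, 0.1045]
tool_rot: [-0.172, 0.985, -0.001, -0.0]
force: [0.4, -0.7, -0.8]
finger_gap: 0.208
```

```bash
python3 -c "
from h import *
plan((.6053,.181,.107),.343)
print(manip.sense()['tcp_pos'],manip.sense()['finger_gap']*85.4)"
```

```text
t 5.8 lin now-frame [ 0.1  0.5 -2.5] lin after-turn frame [ 0.1  0.5 -2.5] rot [-0.16 -0.04  0.13] F [ 0.37 -0.67 -0.78]
[0.60556124 0.18052666 0.10449916] 17.80509420637271
```

>>> drive_tool(linear=[[0, 0, -10], [0, 0, -25], [0, 0, -30], [0, 0, -30], [0, 0, -30], [0, 0, -30], [0, 0, -10], [0, 0, 0]], rot=[[0, 0, 0], [0, 0, 0], [0, 0, 0], [0, 0, 0], [0, 0, 0], [0, 0, 0], [0, 0, 0], [0, 0, 0]], hand=[10, 10, 10, 10, 10, 10, 10, 10])

```text
t: 6.47
tcp_pos: [0.6035, 0.1807, 0.2767]
tool_rot: [-0.172, 0.985, -0.001, -0.004]
force: [0.3, -0.0, -2.4]
finger_gap: 0.202
```

```bash
python3 - <<'E'
from h import *
np.set_printoptions(precision=4,suppress=True)
plan((.60,-.125,.27),0)
PL=[box(-.095,.095,-.11,.11,.088,.1)]
for c in ('top','side'):
    m=cams.camera_model(c);snap(c)
    for d in cams.regions_of('stand',c)[:1]:
        print(c,d['score'],d['rect'],fit(c,PL+[box(-.06,.095,-.108,-.096,0,.09),box(-.06,.095,.096,.108,0,.09)],(.64,-.126,0),d['pixels'],m))
E
```

```text
t 6.4667 lin now-frame [ 106.6 -286.4    8. ] lin after-turn frame [   3.5 -305.7    6.7] rot [-0.14 -0.49 19.78] F [ 0.34 -0.02 -2.4 ]
top 0.92 [287.0, 162.7, 365.9, 244.4] (array([ 0.6372, -0.1279,  0.0128]), np.float64(0.9411577872180696))
side 0.84 [263.0, 194.2, 375.2, 301.9] (array([ 0.64  , -0.1304,  0.0193]), np.float64(0.9275101405161971))
```

>>> drive_tool(linear=[[6, -15, 0], [11, -29, 0], [11, -29, 0], [11, -29, 0], [11, -29, 0], [11, -29, 0], [11, -29, 0], [11, -29, 0], [11, -29, 0], [11, -29, 0], [6, -15, 0], [0, 0, 0], [0, 0, 0], [0, 0, 0], [0, 0, 0], [0, 0, 0]], rot=[[0, 0, 0], [0, 0, 0], [0, 0, 0], [0, 0, 0], [0, 0, 0], [0, 0, 0], [0, 0, 0], [0, 0, 0], [0, 0, 0], [0, 0, 0], [0, 0, 0], [0, 0, 5], [0, 0, 5], [0, 0, 5], [0, 0, 4.5], [0, 0, 0]], hand=[10, 10, 10, 10, 10, 10, 10, 10, 10, 10, 10, 10, 10, 10, 10, 10])

```text
t: 8.0
tcp_pos: [0.5792, -0.1436, 0.2299]
tool_rot: [0.006, 0.999, 0.007, -0.045]
force: [-0.5, -0.6, -1.8]
finger_gap: 0.199
```

```bash
python3 - <<'E'
from h import *
np.set_printoptions(precision=4,suppress=True)
m=cams.camera_model('wrist');s=manip.sense();im=snap('wrist')
print(s['tcp_pos'],s['tool_rot'],s['finger_gap'])
plan((.60,-.125,.27),0.013)
cv2.imwrite('pics/w2.png',cv2.resize(im[:,:,::-1],(800,600),interpolation=cv2.INTER_CUBIC))
for l,z in (('nest',.1),('pad_mid',.114),('knob_hub',.068),('cam',.1),('stand',0)):
  for d in cams.spot_point(l,'wrist')[:2]: print(l,round(d['score'],2),np.round(d['at']),at_z('wrist',d['at'],z,m))
E
```

```text
[ 0.5792 -0.1436  0.2299] [ 0.0056  0.999   0.0071 -0.0446] 0.19929740283842132
t 8.05 lin now-frame [-17.2  19.2 -41.9] lin after-turn frame [-21.3  18.1 -40.5] rot [ 0.87 -5.17 -1.23] F [-0.66  0.69 -2.65]
pad_mid 0.8 [297. 339.] [ 0.6458 -0.1308  0.114 ]
```

View pics/w2.png

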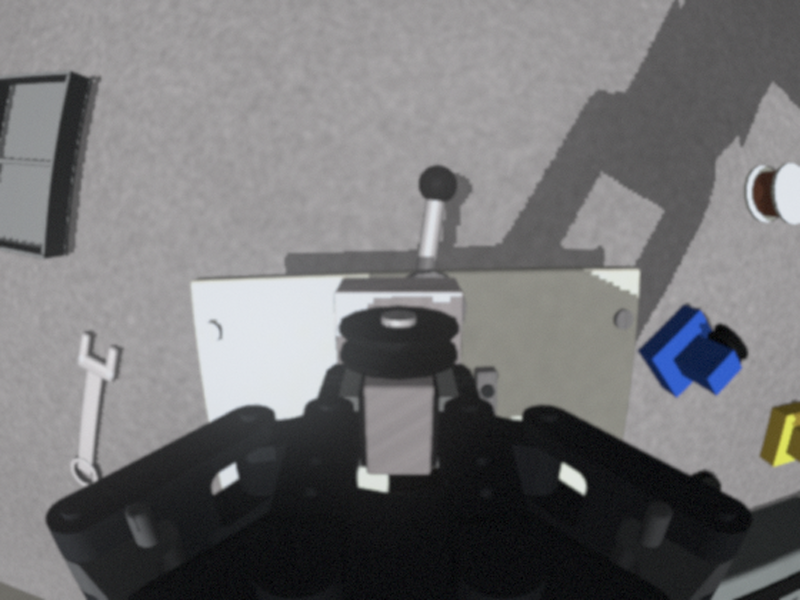

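The view shows the plate's front corners at (192,281) and (640,268), the knob's outer ball at (437,183) and a rail end at (487,385). The block is held pulley towards the knob. I'll work the stand's pose out from those.

```bash
python3 - <<'E'
from h import *
np.set_printoptions(precision=4,suppress=True)
m=cams.camera_model('wrist')
# refine front edge on grey image
im=cv2.imread('pics/w2.png')
q=lambda x,y:(x*.7,y*.7)
L=at_z('wrist',q(192,281),.1,m);Rr=at_z('wrist',q(640,268),.1,m)
e=Rr-L;print('L',L,'R',Rr,'len',np.linalg.norm(e),'yaw',np.arctan2(-e[0],e[1]))
yaw=np.arctan2(-e[0],e[1]);mid=(L+Rr)/2;ux=np.array([np.cos(yaw),np.sin(yaw),0])
print('stand',mid+.095*ux,'nest',mid+.061*ux,'hub',mid+.028*ux)
for p in ((640,268),(625,440)):print(at_z('wrist',q(*p),.1,m))
for p in ((215,330),(622,318)):print('screw',at_z('wrist',q(*p),.1,m))
b=at_z('wrist',q(437,183),.068,m);h=mid+.028*ux;v=b-h;print('ball',b,'r',np.linalg.norm(v[:2]),'angle cw',yaw-(np.arctan2(-v[1],-v[0])))
E
```

```text
L [ 0.5496 -0.2419  0.1   ] R [ 0.5448 -0.0217  0.1   ] len 0.22022644223991908 yaw 0.02184048641300631
stand [ 0.6422 -0.1298  0.1   ] nest [ 0.6082 -0.1305  0.1   ] hub [ 0.5752 -0.1312  0.1   ]
[ 0.5448 -0.0217  0.1   ]
[ 0.6397 -0.0181  0.1   ]
screw [ 0.5738 -0.2316  0.1   ]
screw [ 0.5702 -0.0303  0.1   ]
ball [ 0.5047 -0.1219  0.068 ] r 0.07113142876812185 angle cw 0.1538331679016497
```

>>> drive_tool(linear=[[-5, 4, -4], [-5, 4, 0], [-6, 5, 0], [0, 0, 0], [0, 0, 0]], rot=[[0.4, -2.5, -0.6], [0.4, -2.5, -0.6], [0, 0, 0], [0, 0, 0], [0, 0, 0]], hand=[10, 10, 10, 10, 10])

```text
t: 8.72
tcp_pos: [0.5977, -0.1293, 0.2364]
tool_rot: [-0.009, 1.0, -0.001, 0.002]
force: [0.1, -0.0, -1.2]
finger_gap: 0.204
```

```bash
python3 -c "
from h import *
plan((.6075,-.130,.225),.021);print(manip.sense()['tcp_pos'])"
```

```text
t 8.7167 lin now-frame [-9.8 -0.8 11.5] lin after-turn frame [-9.8 -0.9 11.4] rot [-0.11  0.27 -0.2 ] F [ 0.12 -0.02 -1.22]
[ 0.59767164 -0.12931127  0.23644588]
```

```bash
cat > ov.py <<'E'
from h import *
def overlay(im,name,m,p,fn,crop=None,sc=None):
    o=cv2.resize(im,None,fx=4,fy=4,interpolation=cv2.INTER_CUBIC)[:,:,::-1].copy()
    def ln(P,col):
        uv=(proj(name,pose2(p,np.array(P,float)),m)*4+1.5).astype(int)
        cv2.polylines(o,[uv.reshape(-1,1,2)],True,col,1,cv2.LINE_AA)
    x=.095
    ln([[-x,-.11,.1],[x,-.11,.1],[x,.11,.1],[-x,.11,.1]],(0,0,255))
    for s in (1,-1): ln([[-.05,s*.024,.109],[-.008,s*.024,.109]],(0,255,0))
    for y in (-.024,.024): ln([[-.05,y,.1],[-.05,y,.109],[-.05,y+np.sign(y)*.006,.109]],(0,255,0))
    if crop: a,b,c,d=[4*v for v in crop]; o=o[b:d,a:c]
    f=min(800/o.shape[1],600/o.shape[0]); cv2.imwrite(f'pics/{fn}.png',cv2.resize(o,None,fx=f,fy=f,interpolation=cv2.INTER_AREA))
E
python3 - <<'E'
from ov import *
m=cams.camera_model('wrist');im=snap('wrist')
overlay(im,'wrist',m,(.642,-.1298,.021),'w3',(110,160,470,420))
E
```

```text
(no output)
```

View pics/w3.png

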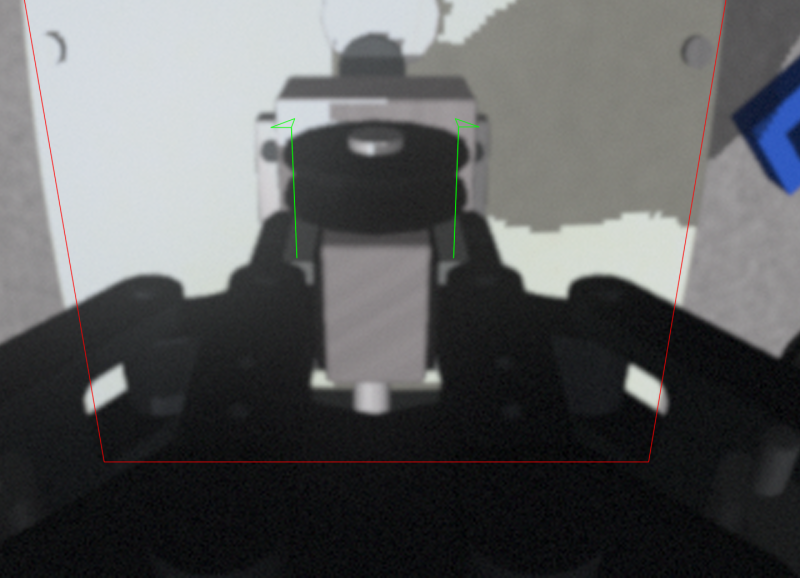

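```bash
python3 - <<'E'
from h import *
np.set_printoptions(precision=4,suppress=True)
m=cams.camera_model('wrist');im=snap('wrist','w3raw');g=cv2.GaussianBlur(cv2.cvtColor(im,cv2.COLOR_RGB2GRAY),(3,3),0).astype(int)
P=[]
for y in np.arange(-.22,-.03,.015):
    u,v=proj('wrist',[.545,y,.1],m)[0]; c=int(round(u)); r0=int(v)-15
    d=np.diff(g[r0:r0+30,c]); k=np.argmax(d); 
    print(c,round(v,1),r0+k+.5,d[k],at_z('wrist',(c,r0+k+.5),.1,m)[:2])
# side edges at x=.60
for x in (.57,.59,.61):
  for y,s in ((-.24,1),(-.02,-1)):
    u,v=proj('wrist',[x,y,.1],m)[0]; r=int(round(v)); c0=int(u)-12; d=np.diff(g[r,c0:c0+24])*s; k=np.argmax(d); print(x,y,d[k],at_z('wrist',(c0+k+.5,r),.1,m)[:2])
E
```

```text
147 142.3 144.5 25 [ 0.5465 -0.2198]
167 141.6 144.5 27 [ 0.5469 -0.2052]
189 141.1 142.5 27 [ 0.546  -0.1898]
211 140.7 142.5 32 [ 0.5462 -0.175 ]
234 140.6 141.5 33 [ 0.5456 -0.16  ]
257 140.7 141.5 32 [ 0.5455 -0.1453]
281 141.1 140.5 30 [ 0.5446 -0.1301]
305 141.6 141.5 28 [ 0.5449 -0.1149]
328 142.4 142.5 32 [ 0.545  -0.1001]
351 143.4 142.5 25 [ 0.5444 -0.0851]
373 144.6 143.5 12 [ 0.5443 -0.0702]
395 146.0 144.5 13 [ 0.544  -0.0548]
415 147.4 146.5 12 [ 0.5444 -0.04  ]
0.57 -0.24 21 [ 0.57   -0.2412]
0.57 -0.02 13 [ 0.5702 -0.0227]
0.59 -0.24 21 [ 0.5903 -0.2408]
0.59 -0.02 15 [ 0.5897 -0.0157]
0.61 -0.24 23 [ 0.61   -0.2408]
0.61 -0.02 2 [ 0.6097 -0.0112]
```

>>> drive_tool(linear=[[-4, -1, 2], [-4, -1, 2], [0, 0, 2], [0, 0, 0], [0, 0, 0]], rot=[[0, 0.2, 0], [0, 0, 0], [0, 0, 0], [0, 0, 0], [0, 0, 0]], hand=[10, 10, 10, 10, 10])

```text
t: 9.23
tcp_pos: [0.6069, -0.1325, 0.2293]
tool_rot: [-0.008, 1.0, -0.001, 0.0]
force: [0.3, 0.0, -2.2]
finger_gap: 0.205
```

```bash
python3 - <<'E'
from ov import *
plan((.606,-.131,.205),.018);print(manip.sense()['tcp_pos'])
m=cams.camera_model('wrist');im=snap('wrist')
overlay(im,'wrist',m,(.640,-.1304,.018),'w4',(200,180,360,300))
E
```

```text
t 9.2333 lin now-frame [ 0.9  1.6 24.3] lin after-turn frame [ 0.9  1.5 24.3] rot [-0.12  0.01 -0.08] F [ 0.27  0.01 -2.17]
[ 0.60693248 -0.13249478  0.22929521]
```

View pics/w4.png

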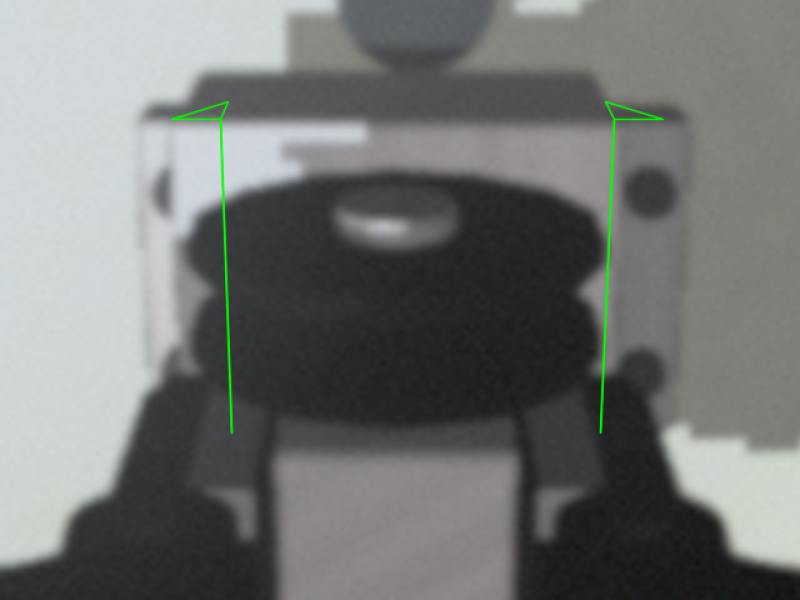

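The rails (outer edges 140 and 688, centre 414) sit about 2 mm to the +y side of the block's centre at 397. The rails' near end matches the overlay. I'll shift across, then go down.

>>> drive_tool(linear=[[1, 2, 2], [0, 0, 3], [0, 0, 3], [0, 0, 0], [0, 0, 0]], rot=[[0, 0, 0], [0, 0, 0], [0, 0, 0], [0, 0, 0], [0, 0, 0]], hand=[10, 10, 10, 10, 10])

```text
t: 9.7
tcp_pos: [0.605, -0.1302, 0.2202]
tool_rot: [-0.008, 1.0, -0.001, -0.001]
force: [-0.1, -0.4, -2.1]
finger_gap: 0.208
```

```bash
python3 -c "
from h import *
plan((.606,-.1307,.205),.018);print(manip.sense()['tcp_pos'])"
```

```text
t 9.7 lin now-frame [-1.  -0.5 15.2] lin after-turn frame [-0.9 -0.5 15.2] rot [-0.09 -0.07 -0.1 ] F [-0.06 -0.37 -2.12]
[ 0.60504889 -0.13021331  0.22021502]
```

>>> drive_tool(linear=[[-1, -0.5, 3], [0, 0, 3], [0, 0, 3], [0, 0, 2], [0, 0, 1], [0, 0, 0], [0, 0, 0]], rot=[[0, 0, 0], [0, 0, 0], [0, 0, 0], [0, 0, 0], [0, 0, 0], [0, 0, 0], [0, 0, 0]], hand=[10, 10, 10, 10, 10, 10, 10])

```text
t: 10.28
tcp_pos: [0.6061, -0.1308, 0.2067]
tool_rot: [-0.008, 1.0, -0.001, -0.001]
force: [1.0, -0.3, -2.2]
finger_gap: 0.209
```

```bash
python3 -c "
from h import *
plan((.606,-.1307,.205),.018);print(manip.sense()['tcp_pos'])"
```

```text
t 10.2833 lin now-frame [0.1 0.1 1.7] lin after-turn frame [0.1 0.1 1.7] rot [-0.09 -0.09 -0.1 ] F [ 0.96 -0.32 -2.16]
[ 0.60608717 -0.13079933  0.20666397]
```

>>> drive_tool(linear=[[0, 0, 1.5], [0, 0, 1], [0, 0, 0], [0, 0, 0]], rot=[[0, 0, 0], [0, 0, 0], [0, 0, 0], [0, 0, 0]], hand=[10, 10, 10, 10])

```text
t: 10.62
tcp_pos: [0.6064, -0.131, 0.2046]
tool_rot: [-0.008, 1.0, -0.001, -0.0]
force: [-0.1, -0.4, -1.6]
finger_gap: 0.206
```

>>> drive_tool(linear=[[0, 0, 0.5], [0, 0, 0], [0, 0, 0], [0, 0, 0], [0, 0, 0], [0, 0, 0], [0, 0, 0], [0, 0, -10], [0, 0, -20], [0, 0, -25], [0, 0, -25], [0, 0, 0], [0, 0, 0]], rot=[[0, 0, 0], [0, 0, 0], [0, 0, 0], [0, 0, 0], [0, 0, 0], [0, 0, 0], [0, 0, 0], [0, 0, 0], [0, 0, 0], [0, 0, 0], [0, 0, 0], [0, 0, 0], [0, 0, 0]], hand=[10, 10, 40, 40, 40, 40, 40, 40, 40, 40, 40, 40, 40])

```text
t: 11.7
tcp_pos: [0.6069, -0.131, 0.2909]
tool_rot: [-0.008, 1.0, -0.001, 0.001]
force: [0.3, -0.0, -0.1]
finger_gap: 0.471
```

```bash
python3 - <<'E'
from ov import *
np.set_printoptions(precision=4,suppress=True)
plan((.48,-.13,.25),.018);print(manip.sense()['tcp_pos'])
m=cams.camera_model('wrist');im=snap('wrist')
overlay(im,'wrist',m,(.640,-.1304,.018),'w5',(180,100,380,250))
for d in cams.regions_of('block_stem','wrist')[:4]:
    c=(d['rect'][0]+d['rect'][2])/2
    if 230<c<330: print(d['rect'],fit('wrist',BLOCK,(.606,-.131,.018),d['pixels'],m,.1))
E
```

```text
t 11.7 lin now-frame [126.9   3.2  40.7] lin after-turn frame [126.9   3.3  40.9] rot [-0.16  0.09 -0.1 ] F [ 0.32 -0.01 -0.08]
[ 0.6069 -0.131   0.2909]
[248.3, 169.2, 307.4, 250.1] (array([ 0.6074, -0.1323,  0.0171]), np.float64(0.9636597920119729))
```

View pics/w5.png

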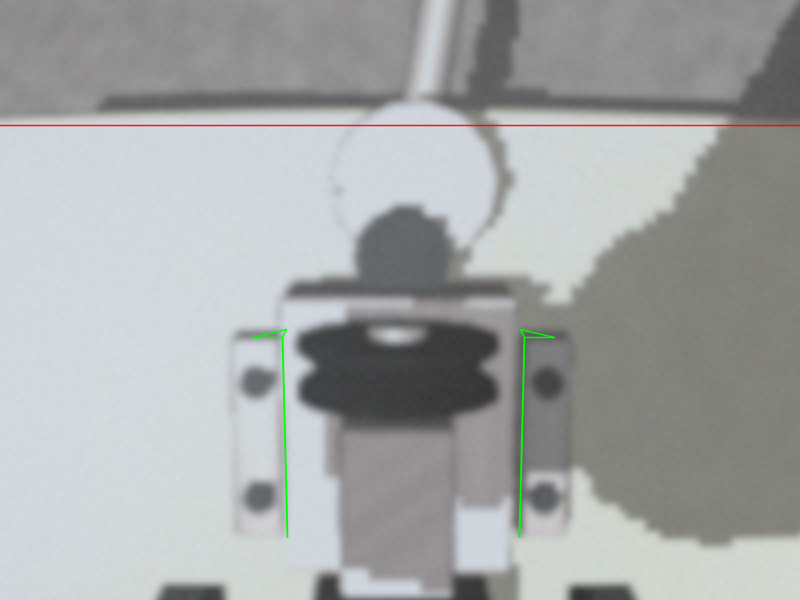

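The block stands flat between the rails with a gap on both sides, pulley up-image towards the knob. The fit gives nest-relative offsets of about (+1, −1) mm. The knob arm leaves the edge at (430,80). Next I'll shut the fingers and go to the −y side of the outer ball, which is at about (0.504, −0.122).

>>> drive_tool(linear=[[8, -2, 0], [14, -3, 0], [14, -3, 0], [14, -3, 0], [14, -3, 0], [14, -3, 0], [14, -3, 0], [8, -2, 0], [0, 0, 0], [0, 0, 0]], rot=[[0, 0, 0], [0, 0, 0], [0, 0, 0], [0, 0, 0], [0, 0, 0], [0, 0, 0], [0, 0, 0], [0, 0, 0], [0, 0, 0], [0, 0, 0]], hand=[0, 0, 0, 0, 0, 0, 0, 0, 0, 0])

```text
t: 12.63
tcp_pos: [0.4936, -0.1531, 0.2799]
tool_rot: [-0.008, 1.0, 0.004, -0.011]
force: [-0.3, -0.7, -0.8]
finger_gap: -0.002
```

```bash
python3 - <<'E'
from h import *
np.set_printoptions(precision=4,suppress=True)
plan((.504,-.157,.129),.018);print(manip.sense()['tcp_pos'])
m=cams.camera_model('wrist');im=snap('wrist','w6')
g=cv2.cvtColor(im,cv2.COLOR_RGB2GRAY)
u,v=proj('wrist',[.504,-.122,.068],m)[0];print(u,v)
c=g[int(v)-20:int(v)+20,int(u)-20:int(u)+20]; ys,xs=np.nonzero(c<60); print(at_z('wrist',(xs.mean()+int(u)-20,ys.mean()+int(v)-20),.07,m),len(xs))
E
```

```text
t 12.6333 lin now-frame [-13.6  -5.4 150.6] lin after-turn frame [-10.3  -4.1 150.9] rot [ 0.5  -1.25 -0.07] F [-0.29 -0.7  -0.77]
[ 0.4936 -0.1531  0.2799]
311.8168027869274 213.40230234219854
[ 0.5031 -0.1214  0.07  ] 283
```

>>> drive_tool(linear=[[-5, -2, 10], [-5, -2, 20], [0, 0, 25], [0, 0, 25], [0, 0, 25], [0, 0, 15], [0, 0, 0], [0, 0, 0]], rot=[[0.2, -0.6, 0], [0.2, -0.6, 0], [0, 0, 0], [0, 0, 0], [0, 0, 0], [0, 0, 0], [0, 0, 0], [0, 0, 0]], hand=[0, 0, 0, 0, 0, 0, 0, 0])

```text
t: 13.35
tcp_pos: [0.5135, -0.1583, 0.1558]
tool_rot: [-0.01, 1.0, -0.002, 0.006]
force: [0.6, 0.8, -0.3]
finger_gap: 0.001
```

```bash
python3 -c "
from h import *
plan((.503,-.157,.129),.018);print(manip.sense()['tcp_pos'])"
```

```text
t 13.35 lin now-frame [10.8  1.6 26.6] lin after-turn frame [10.5  1.5 26.8] rot [-0.26  0.73  0.13] F [ 0.6   0.79 -0.3 ]
[ 0.51350942 -0.1583015   0.15579348]
```

>>> drive_tool(linear=[[5, 0, 5], [5, 0, 8], [0, 0, 8], [0, 0, 4], [0, 0, 0], [0, 0, 0]], rot=[[0, 0.7, 0], [0, 0, 0], [0, 0, 0], [0, 0, 0], [0, 0, 0], [0, 0, 0]], hand=[0, 0, 0, 0, 0, 0])

```text
t: 13.85
tcp_pos: [0.5069, -0.1599, 0.1331]
tool_rot: [-0.011, 1.0, -0.005, 0.004]
force: [-0.3, 0.0, -0.5]
finger_gap: 0.001
```

```bash
cat >> h.py <<'E'
HUB=np.array([.573,-.1316])
def st(th,arm=0,off=.0245,yaw=None):
    """report; th = wanted knob angle; plan tcp for finger pushing that arm's ball"""
    s=manip.sense();phi=th-arm*np.pi/2
    a=phi-.018; tool=-(max(phi,0)) if yaw is None else yaw
    ball=HUB+.07*np.array([-np.cos(a),np.sin(a)])
    n=np.array([-np.sin(tool+.018),np.cos(tool+.018)])
    p=ball-n*off
    F=-s['force'][:2]; tcp=s['tcp_pos'][:2]
    r=tcp+n*(off-.01)-HUB
    tq=-(r[0]*F[1]-r[1]*F[0])   # clockwise positive
    print('tcp',np.round(s['tcp_pos'],4),'F',np.round(s['force'],2),'tangential@ball(N)',round(tq/.07,2),'target',np.round(p,4))
    plan((*p,.129),.018+tool)
E
python3 -c "
from h import *
st(.163)"
```

```text
tcp [ 0.5069 -0.1599  0.1331] F [-0.3   0.03 -0.47] tangential@ball(N) -0.08 target [ 0.5002 -0.1457]
t 13.85 lin now-frame [ 6.4 14.3  4. ] lin after-turn frame [ 8.7 13.   4.1] rot [-0.53  0.46  9.54] F [-0.3   0.03 -0.47]
```

>>> drive_tool(linear=[[3, 1, 2], [3, 1, 2], [2, 2, 0], [0, 2, 0], [0, 2, 0], [0, 2, 0]], rot=[[-0.3, 0.2, 4.7], [-0.2, 0.2, 4.7], [0, 0, 0], [0, 0, 0], [0, 0, 0], [0, 0, 0]], hand=[0, 0, 0, 0, 0, 0])

```text
t: 14.35
tcp_pos: [0.5024, -0.1502, 0.1318]
tool_rot: [0.072, 0.997, -0.002, 0.004]
force: [-0.2, -0.1, -0.6]
finger_gap: 0.003
```

```bash
python3 -c "
from h import *
st(.163)"
```

```text
tcp [ 0.5024 -0.1502  0.1318] F [-0.17 -0.05 -0.64] tangential@ball(N) 0.04 target [ 0.5002 -0.1457]
t 14.35 lin now-frame [2.9 4.1 2.7] lin after-turn frame [2.9 4.1 2.8] rot [-0.17  0.44  0.02] F [-0.17 -0.05 -0.64]
```

>>> drive_tool(linear=[[1, 2, 2], [1, 2, 2], [0, 2, 0], [0, 2, 0], [0, 2, 0]], rot=[[0, 0.3, 0], [0, 0, 0], [0, 0, 0], [0, 0, 0], [0, 0, 0]], hand=[0, 0, 0, 0, 0])

```text
t: 14.77
tcp_pos: [0.5021, -0.1406, 0.128]
tool_rot: [0.069, 0.998, -0.004, 0.001]
force: [-3.6, -5.0, 1.2]
finger_gap: 0.001
```

```bash
python3 -c "
from h import *
st(.25)"
```

```text
tcp [ 0.5021 -0.1406  0.128 ] F [-3.58 -5.03  1.24] tangential@ball(N) 5.11 target [ 0.4992 -0.1393]
t 14.7667 lin now-frame [ 3.   0.9 -1.1] lin after-turn frame [ 3.1  0.6 -1. ] rot [-0.41  0.18  5.37] F [-3.58 -5.03  1.24]
```

>>> drive_tool(linear=[[2, 4, 0], [1.8, 4, 0], [1.6, 4, 0], [1.5, 4, 0], [1.5, 4, 0], [1.5, 4, 0]], rot=[[0, 0, 5], [0, 0, 4], [0, 0, 4], [0, 0, 3.5], [0, 0, 3.5], [0, 0, 3.5]], hand=[0, 0, 0, 0, 0, 0])

```text
t: 15.27
tcp_pos: [0.5, -0.1202, 0.128]
tool_rot: [0.276, 0.961, -0.009, 0.003]
force: [-2.1, -3.8, 1.6]
finger_gap: 0.001
```

```bash
python3 -c "
from h import *
st(.5)"
```

```text
tcp [ 0.5    -0.1202  0.128 ] F [-2.11 -3.79  1.64] tangential@ball(N) 4.32 target [ 0.4996 -0.1209]
t 15.2667 lin now-frame [-0.1 -0.8 -0.9] lin after-turn frame [ 0.  -0.8 -1. ] rot [-0.89  0.55 -4.49] F [-2.11 -3.79  1.64]
```

>>> drive_tool(linear=[[0.8, 4, 0], [1, 4, 0], [1.2, 4, 0], [1.2, 4, 0], [1.2, 4, 0], [1.2, 4, 0]], rot=[[0, 0, 2], [0, 0, 2.5], [0, 0, 3], [0, 0, 3], [0, 0, 3], [0, 0, 3]], hand=[0, 0, 0, 0, 0, 0])

```text
t: 15.77
tcp_pos: [0.5059, -0.0999, 0.1281]
tool_rot: [0.415, 0.91, -0.013, 0.0]
force: [-3.4, -3.8, 2.0]
finger_gap: 0.001
```

```bash
python3 -c "
from h import *
st(.85)"
```

```text
tcp [ 0.5059 -0.0999  0.1281] F [-3.35 -3.76  2.02] tangential@ball(N) 5.01 target [ 0.5077 -0.0963]
t 15.7667 lin now-frame [ 1.5  3.7 -1. ] lin after-turn frame [ 1.4  3.8 -0.9] rot [-1.34  0.63 -1.43] F [-3.35 -3.76  2.02]
```

>>> drive_tool(linear=[[1.4, 4, 0], [1.4, 4, 0], [1.4, 4, 0], [1.4, 4, 0], [1.4, 4, 0]], rot=[[-0.3, 0.1, 2.5], [-0.3, 0.1, 3], [-0.3, 0.1, 3], [-0.3, 0.1, 3], [-0.3, 0.1, 3]], hand=[0, 0, 0, 0, 0])

```text
t: 16.18
tcp_pos: [0.515, -0.0848, 0.1279]
tool_rot: [0.53, 0.848, -0.003, 0.001]
force: [-3.2, -4.2, 2.8]
finger_gap: -0.001
```

```bash
python3 -c "
from h import *
st(1.05)"
```

```text
tcp [ 0.515  -0.0848  0.1279] F [-3.2  -4.24  2.77] tangential@ball(N) 5.24 target [ 0.5161 -0.0841]
t 16.1833 lin now-frame [ 0.1  1.2 -1.1] lin after-turn frame [ 0.   1.3 -1.1] rot [-0.27  0.24 -4.89] F [-3.2  -4.24  2.77]
```

>>> drive_tool(linear=[[0.5, 3.5, 0], [0.5, 3.5, 0], [0, 0, 0], [0, 0, 0]], rot=[[0, 0, 0], [0, 0, 0], [0, 0, 0], [0, 0, 0]], hand=[0, 0, 0, 0])

```text
t: 16.52
tcp_pos: [0.5182, -0.0818, 0.1284]
tool_rot: [0.53, 0.848, -0.006, -0.002]
force: [-0.4, -0.4, 0.0]
finger_gap: 0.001
```

```bash
python3 -c "
from h import *
st(1.12)"
```

```text
tcp [ 0.5182 -0.0818  0.1284] F [-0.35 -0.36  0.03] tangential@ball(N) 0.5 target [ 0.5195 -0.0802]
t 16.5167 lin now-frame [ 0.8  1.9 -0.7] lin after-turn frame [ 0.8  1.9 -0.6] rot [-0.68  0.17 -0.84] F [-0.35 -0.36  0.03]
```

>>> drive_tool(linear=[[2, -5, -2], [0, -2, -15], [0, 0, -25], [0, 0, -25], [0, 0, -10], [0, 0, 0], [0, 0, 0], [0, 0, 0], [0, 0, 0], [0, 0, 0], [0, 0, 0], [0, 0, 0], [0, 0, 0], [0, 0, 0], [0, 0, 0], [0, 0, 0]], rot=[[0, 0, 0], [0, 0, 0], [0, 0, 0], [0, 0, 0], [0, 0, 0], [0, 0, -6], [0, 0, -6], [0, 0, -6], [0, 0, -6], [0, 0, -6], [0, 0, -6], [0, 0, -6], [0, 0, -6], [0, 0, -6], [0, 0, -6], [0, 0, 0]], hand=[0, 0, 0, 0, 0, 0, 0, 0, 0, 0, 0, 0, 0, 0, 0, 0])

```text
t: 17.85
tcp_pos: [0.5051, -0.0777, 0.2082]
tool_rot: [0.008, 1.0, -0.0, -0.006]
force: [0.6, -0.2, 0.2]
finger_gap: -0.005
```

```bash
python3 - <<'E'
from h import *
plan((.509,-.2,.20),.018);print(manip.sense()['tcp_pos'])
m=cams.camera_model('wrist');im=snap('wrist','w7')
uv=proj('wrist',[[.511,-.164,.068],[.545,-.13,.1]],m);print(uv)
E
```

```text
t 17.85 lin now-frame [  -6.  -122.3    8.2] lin after-turn frame [  -1.7 -122.4    8.2] rot [-0.03 -0.71 -1.99] F [ 0.57 -0.23  0.18]
[ 0.50513828 -0.07765045  0.20820261]
[[160.21250318 231.64163307]
 [200.05243538 296.99809989]]
```

>>> drive_tool(linear=[[0, -10, 0], [0, -18, 0], [0, -18, 0], [0, -18, 0], [0, -18, 0], [0, -18, 0], [0, -14, 0], [0, -6, 0], [0, 0, 0]], rot=[[0, -0.3, -1], [0, -0.3, -1], [0, 0, 0], [0, 0, 0], [0, 0, 0], [0, 0, 0], [0, 0, 0], [0, 0, 0], [0, 0, 0]], hand=[0, 0, 0, 0, 0, 0, 0, 0, 0])

```text
t: 18.65
tcp_pos: [0.5033, -0.2001, 0.2074]
tool_rot: [0.002, 1.0, 0.001, -0.001]
force: [-0.0, 0.8, -0.1]
finger_gap: -0.002
```

```bash
python3 - <<'E'
from ov import *
plan((.509,-.2,.13),.018);print(manip.sense()['tcp_pos'])
m=cams.camera_model('wrist');im=snap('wrist')
uv=proj('wrist',[[.511,-.164,.068],[.545,-.13,.1],[.509,-.2,.057]],m);print(uv)
overlay(im,'wrist',m,(.640,-.1304,.018),'w8',(180,120,460,330))
E
```

```text
t 18.65 lin now-frame [-5.9 -0.1 77.4] lin after-turn frame [-5.7 -0.  77.4] rot [ 0.13 -0.17 -1.31] F [-0.05  0.77 -0.15]
[ 0.50333565 -0.20008482  0.20740353]
[[331.99723408 231.56383239]
 [387.07131983 295.33331106]
 [279.73812034 224.3155355 ]]
```

View pics/w8.png

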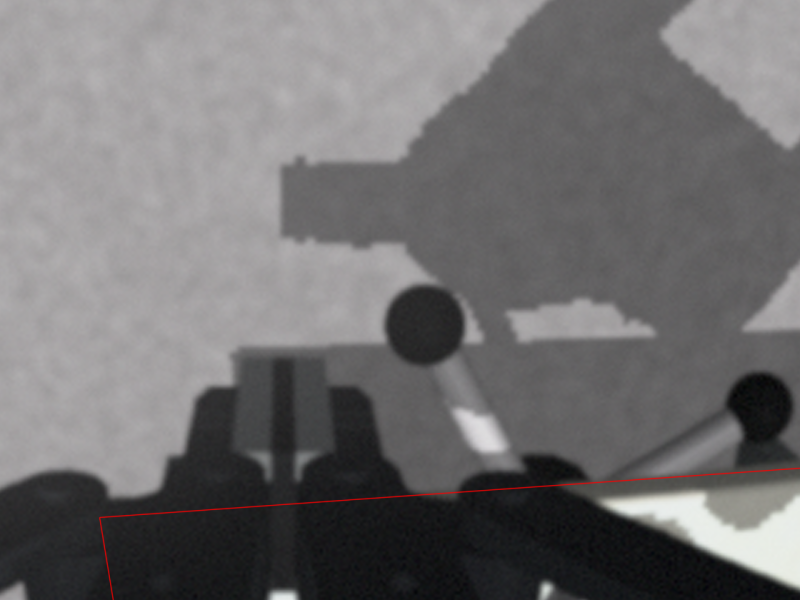

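The second arm's ball is at (425,324) in the crop, as predicted (φ about −0.5). The fingers at (280,400) are clear of it on the −y side, so I'll go down.

>>> drive_tool(linear=[[-2, 0, 10], [-2, 0, 18], [-1, 0, 18], [0, 0, 15], [0, 0, 8], [0, 0, 3], [0, 0, 0]], rot=[[0, 0, -0.6], [0, 0, -0.6], [0, 0, 0], [0, 0, 0], [0, 0, 0], [0, 0, 0], [0, 0, 0]], hand=[0, 0, 0, 0, 0, 0, 0])

```text
t: 19.28
tcp_pos: [0.5081, -0.1927, 0.1304]
tool_rot: [-0.011, 1.0, 0.003, -0.002]
force: [-0.4, 0.3, 0.3]
finger_gap: -0.0
```

```bash
python3 -c "
from h import *
st(1.08,1)"
```

```text
tcp [ 0.5081 -0.1927  0.1304] F [-0.35  0.31  0.27] tangential@ball(N) -0.53 target [ 0.5123 -0.1902]
t 19.2833 lin now-frame [-4.3  2.4  1.4] lin after-turn frame [-4.2  2.4  1.4] rot [ 0.32 -0.26  0.26] F [-0.35  0.31  0.27]
```

>>> drive_tool(linear=[[0, 2, 1], [0, 2, 0], [1, 2.5, 0], [1.5, 3, 0], [1.5, 3, 0]], rot=[[0, 0, 0], [0, 0, 0], [0, 0, 0], [0, 0, 0], [0, 0, 0]], hand=[0, 0, 0, 0, 0])

```text
t: 19.7
tcp_pos: [0.5076, -0.1859, 0.1318]
tool_rot: [-0.014, 1.0, -0.005, 0.003]
force: [-0.8, -7.0, -2.7]
finger_gap: 0.002
```

```bash
python3 -c "
from h import *
st(1.2,1)"
```

```text
tcp [ 0.5076 -0.1859  0.1318] F [-0.78 -7.01 -2.69] tangential@ball(N) 6.13 target [ 0.5087 -0.1826]
t 19.7 lin now-frame [-1.1  3.2  2.7] lin after-turn frame [-1.1  3.2  2.8] rot [-0.61  0.35  0.6 ] F [-0.78 -7.01 -2.69]
```

>>> drive_tool(linear=[[0.5, 3, 1.5], [0.8, 3, 1], [1, 3, 0.5], [1, 3, 0]], rot=[[-0.2, 0.1, 0.3], [-0.2, 0.1, 0.3], [0, 0, 0], [0, 0, 0]], hand=[0, 0, 0, 0])

```text
t: 20.03
tcp_pos: [0.5068, -0.183, 0.1332]
tool_rot: [-0.012, 1.0, -0.012, 0.007]
force: [0.3, -6.1, -1.6]
finger_gap: 0.001
```

```bash
python3 -c "
from h import *
st(1.25,1)"
```

```text
tcp [ 0.5068 -0.183   0.1332] F [ 0.3  -6.07 -1.63] tangential@ball(N) 5.92 target [ 0.5074 -0.1794]
t 20.0333 lin now-frame [-0.6  3.7  4.1] lin after-turn frame [-0.7  3.6  4.2] rot [-1.38  0.74  0.35] F [ 0.3  -6.07 -1.63]
```

>>> drive_tool(linear=[[0.5, 3.5, 3], [1, 3.5, 2], [1, 3.5, 1], [1, 3.5, 0.5]], rot=[[-0.7, 0.3, 0.3], [-0.7, 0.3, 0.3], [-0.3, 0, 0], [0, 0, 0]], hand=[0, 0, 0, 0])

```text
t: 20.37
tcp_pos: [0.5061, -0.179, 0.1329]
tool_rot: [-0.01, 1.0, -0.008, 0.007]
force: [0.6, -6.6, -1.2]
finger_gap: 0.003
```

```bash
python3 -c "
from h import *
st(1.25,1)"
```

```text
tcp [ 0.5061 -0.179   0.1329] F [ 0.63 -6.63 -1.15] tangential@ball(N) 6.66 target [ 0.5074 -0.1794]
t 20.3667 lin now-frame [-1.3 -0.4  3.9] lin after-turn frame [-1.3 -0.4  3.9] rot [-0.89  0.8   0.13] F [ 0.63 -6.63 -1.15]
```

>>> drive_tool(linear=[[0, 2.5, 1], [0, 2.5, 1], [0, 2.5, 1]], rot=[[-0.4, 0.3, 0], [-0.4, 0.3, 0], [0, 0, 0]], hand=[0, 0, 0])

```text
t: 20.62
tcp_pos: [0.5071, -0.1775, 0.1333]
tool_rot: [-0.013, 1.0, -0.007, 0.004]
force: [-4.3, -7.6, 0.4]
finger_gap: -0.003
```

>>> drive_tool(linear=[[0, 2.5, 1], [0, 2.5, 1], [0, 2.5, 1]], rot=[[-0.2, 0, 0], [-0.2, 0, 0], [0, 0, 0]], hand=[0, 0, 0])

```text
t: 20.87
tcp_pos: [0.5065, -0.1761, 0.1333]
tool_rot: [-0.016, 1.0, -0.01, 0.005]
force: [-3.6, -8.2, -0.1]
finger_gap: -0.001
```

>>> drive_tool(linear=[[0.5, 4.5, 1], [0.5, 4.5, 1], [0.5, 4.5, 1]], rot=[[-0.2, 0, 0], [0, 0, 0], [0, 0, 0]], hand=[0, 0, 0])

```text
t: 21.12
tcp_pos: [0.5039, -0.169, 0.1334]
tool_rot: [-0.019, 1.0, -0.015, 0.005]
force: [-4.7, -7.8, 2.5]
finger_gap: 0.001
```

```bash
python3 - <<'E'
from h import *
st(1.3,1)
im=snap('side'); s=cams.camera_model('side')
uv=proj('side',[.62,-.13,.13],s)[0].astype(int);print(uv)
c=im[uv[1]-45:uv[1]+45,uv[0]-60:uv[0]+60]
w=snap('wrist');w=cv2.resize(w[100:400,150:550],(400,300))
c=cv2.resize(c,(400,300),interpolation=cv2.INTER_CUBIC)
cv2.imwrite('pics/s2.png',np.hstack([c,w])[:,:,::-1])
E
```

```text
tcp [ 0.5039 -0.169   0.1334] F [-4.7  -7.84  2.54] tangential@ball(N) 6.22 target [ 0.5063 -0.176 ]
t 21.1167 lin now-frame [-2.1 -6.9  4.6] lin after-turn frame [-2.3 -7.   4.4] rot [-1.68  0.6   1.1 ] F [-4.7  -7.84  2.54]
[312 230]
```

View pics/s2.png

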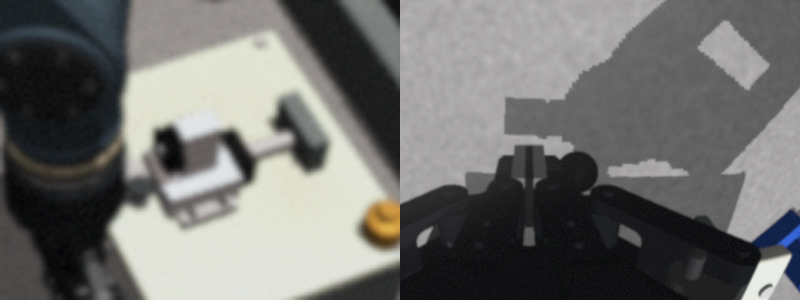

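The side crop shows the block in the nest near the black pad, and the wrist crop shows the finger at (530,160) against the ball at (578,170). The push is still close to the free value, so I'll carry on in small probes.

>>> drive_tool(linear=[[0.3, 4, 1], [0.3, 4, 1]], rot=[[-0.6, 0.2, 0.5], [-0.6, 0.2, 0.5]], hand=[0, 0])

```text
t: 21.38
tcp_pos: [0.5033, -0.1639, 0.1336]
tool_rot: [-0.011, 1.0, -0.007, 0.003]
force: [-4.8, -6.9, -0.3]
finger_gap: 0.001
```

```bash
python3 -c "
from h import *
st(1.45,1)"
```

```text
tcp [ 0.5033 -0.1639  0.1336] F [-4.75 -6.87 -0.32] tangential@ball(N) 5.65 target [ 0.5041 -0.1658]
t 21.3833 lin now-frame [-0.8 -1.8  4.6] lin after-turn frame [-0.8 -1.9  4.6] rot [-0.85  0.35  0.24] F [-4.75 -6.87 -0.32]
```

>>> drive_tool(linear=[[0.3, 4, 1], [0.3, 4, 1]], rot=[[-0.6, 0.2, 0.5], [-0.6, 0.2, 0.5]], hand=[0, 0])

```text
t: 21.55
tcp_pos: [0.5028, -0.1592, 0.1337]
tool_rot: [-0.004, 1.0, -0.0, 0.001]
force: [-2.2, -7.5, -0.1]
finger_gap: 0.004
```

```bash
python3 -c "
from h import *
st(1.5,1)"
```

```text
tcp [ 0.5028 -0.1592  0.1337] F [-2.25 -7.47 -0.06] tangential@ball(N) 7.1 target [ 0.5037 -0.1623]
t 21.55 lin now-frame [-0.8 -3.1  4.7] lin after-turn frame [-0.8 -3.1  4.7] rot [-0.03  0.09 -0.63] F [-2.25 -7.47 -0.06]
```

>>> drive_tool(linear=[[0.8, 4, 1], [0.8, 4, 1]], rot=[[0, 0, 2], [0, 0, 2]], hand=[0, 0])

```text
t: 21.72
tcp_pos: [0.5014, -0.1549, 0.1338]
tool_rot: [0.031, 1.0, -0.004, 0.002]
force: [-6.0, -9.1, 0.7]
finger_gap: -0.001
```

```bash
python3 -c "
from h import *
st(1.58,1)"
```

```text
tcp [ 0.5014 -0.1549  0.1338] F [-5.95 -9.11  0.71] tangential@ball(N) 8.59 target [ 0.5032 -0.1567]
t 21.7167 lin now-frame [-1.9 -1.7  4.8] lin after-turn frame [-1.8 -1.9  4.8] rot [-0.45  0.19 -4.05] F [-5.95 -9.11  0.71]
```

>>> drive_tool(linear=[[0.8, 4, 1], [0.8, 4, 1]], rot=[[0, 0, 2], [0, 0, 2]], hand=[0, 0])

```text
t: 21.88
tcp_pos: [0.5, -0.1506, 0.1338]
tool_rot: [0.065, 0.998, -0.008, 0.002]
force: [-5.0, -9.4, 1.4]
finger_gap: 0.003
```

```bash
python3 -c "
from h import *
st(1.65,1)"
```

```text
tcp [ 0.5    -0.1506  0.1338] F [-4.98 -9.37  1.4 ] tangential@ball(N) 9.33 target [ 0.5016 -0.1518]
t 21.8833 lin now-frame [-1.8 -0.9  4.8] lin after-turn frame [-1.7 -1.1  4.8] rot [-0.91  0.3  -3.98] F [-4.98 -9.37  1.4 ]
```

>>> drive_tool(linear=[[0.3, 4, 1], [0.3, 4, 1]], rot=[[-0.4, 0, 1.5], [-0.4, 0, 1.5]], hand=[0, 0])

```text
t: 22.05
tcp_pos: [0.499, -0.1464, 0.1337]
tool_rot: [0.09, 0.996, -0.005, 0.002]
force: [-6.4, -11.1, 1.1]
finger_gap: -0.003
```

```bash
python3 -c "
from h import *
st(1.72,1)"
```

```text
tcp [ 0.499  -0.1464  0.1337] F [ -6.43 -11.09   1.11] tangential@ball(N) 11.38 target [ 0.5004 -0.1467]
t 22.05 lin now-frame [-1.4 -0.1  4.8] lin after-turn frame [-1.4 -0.2  4.7] rot [-0.56  0.31 -2.79] F [ -6.43 -11.09   1.11]
```

>>> drive_tool(linear=[[0, 2, 0], [0, 2, 0]], rot=[[0, 0, 0], [0, 0, 0]], hand=[0, 0])

```text
t: 22.22
tcp_pos: [0.4997, -0.1456, 0.1355]
tool_rot: [0.089, 0.996, -0.008, 0.004]
force: [-2.5, -4.8, -1.1]
finger_gap: -0.002
```

```bash
python3 -c "
from h import *
st(1.72,1)"
```

```text
tcp [ 0.4997 -0.1456  0.1355] F [-2.48 -4.75 -1.05] tangential@ball(N) 4.86 target [ 0.5004 -0.1467]
t 22.2167 lin now-frame [-0.9 -0.9  6.5] lin after-turn frame [-0.9 -1.   6.5] rot [-0.9   0.48 -2.72] F [-2.48 -4.75 -1.05]
```

>>> drive_tool(linear=[[0, 2.8, 0], [0, 2.8, 0], [0, 2.8, 0]], rot=[[0, 0, 0], [0, 0, 0], [0, 0, 0]], hand=[0, 0, 0])

```text
t: 22.47
tcp_pos: [0.502, -0.1436, 0.1383]
tool_rot: [0.086, 0.996, -0.015, 0.007]
force: [-4.1, -8.2, -0.4]
finger_gap: -0.0
```

```bash
python3 -c "
from h import *
st(1.75,1)"
```

```text
tcp [ 0.502  -0.1436  0.1383] F [-4.11 -8.16 -0.38] tangential@ball(N) 8.14 target [ 0.5    -0.1445]
t 22.4667 lin now-frame [ 2.  -1.   9.3] lin after-turn frame [ 1.9 -1.3  9.3] rot [-1.61  0.88 -0.66] F [-4.11 -8.16 -0.38]
```

>>> drive_tool(linear=[[0, 2.8, 0], [0, 2.8, 0], [0, 2.8, 0]], rot=[[0, 0, 0], [0, 0, 0], [0, 0, 0]], hand=[0, 0, 0])

```text
t: 22.72
tcp_pos: [0.5049, -0.1407, 0.1416]
tool_rot: [0.084, 0.996, -0.02, 0.01]
force: [-2.4, -4.7, 1.7]
finger_gap: -0.006
```

```bash
python3 -c "
from h import *
st(1.75,1)"
```

```text
tcp [ 0.5049 -0.1407  0.1416] F [-2.41 -4.73  1.72] tangential@ball(N) 4.62 target [ 0.5    -0.1445]
t 22.7167 lin now-frame [ 4.5 -4.1 12.7] lin after-turn frame [ 4.3 -4.6 12.6] rot [-2.21  1.33 -0.44] F [-2.41 -4.73  1.72]
```

>>> drive_tool(linear=[[2, -5, 0], [2, -6, -5], [0, -3, -15], [0, 0, -25], [0, 0, -30], [0, 0, -15], [0, 0, 0]], rot=[[-0.7, 0.4, 0], [-0.7, 0.4, 0], [-0.6, 0.4, 0], [0, 0, 0], [0, 0, 0], [0, 0, 0], [0, 0, 0]], hand=[0, 0, 0, 0, 0, 0, 0])

```text
t: 23.3
tcp_pos: [0.499, -0.1534, 0.2406]
tool_rot: [0.085, 0.996, -0.002, 0.004]
force: [-0.1, -0.3, 0.1]
finger_gap: -0.002
```

```bash
python3 - <<'E'
from ov import *
np.set_printoptions(precision=4,suppress=True)
st(1.75,1)
m=cams.camera_model('wrist');im=snap('wrist','w9raw')
g=cv2.cvtColor(im,cv2.COLOR_RGB2GRAY)
overlay(im,'wrist',m,(.640,-.1304,.018),'w9',(160,60,440,270))
# fit ball position by predicted angle: darkest disc along the arc
best=[]
for th in np.arange(1.4,2.1,.01):
    a=th-np.pi/2-.018
    c=np.array([HUB[0]-.07*np.cos(a),HUB[1]+.07*np.sin(a),.068])
    t=np.linspace(0,6.28,16);P=[c+[r*np.cos(x),r*np.sin(x),0] for r in (.003,.006,.009) for x in t]
    Q=[c+[r*np.cos(x),r*np.sin(x),0] for r in (.013,) for x in t]
    f=lambda P:np.mean([g[int(round(v)),int(round(u))] for u,v in proj('wrist',P,m) if 0<=v<420 and 0<=u<560])
    best.append((f(Q)-f(P),th))
print(sorted(best)[-4:])
E
```

```text
tcp [ 0.499  -0.1534  0.2406] F [-0.14 -0.33  0.06] tangential@ball(N) 0.33 target [ 0.5    -0.1445]
t 23.3 lin now-frame [  1.5   9.3 111.6] lin after-turn frame [  0.4   8.9 111.6] rot [-0.21  0.53 -0.47] F [-0.14 -0.33  0.06]
[(np.float64(89.72916666666666), np.float64(1.6600000000000001)), (np.float64(91.85416666666666), np.float64(1.6800000000000002)), (np.float64(92.10416666666666), np.float64(1.6900000000000002)), (np.float64(92.4375), np.float64(1.6700000000000002))]
```

View pics/w9.png

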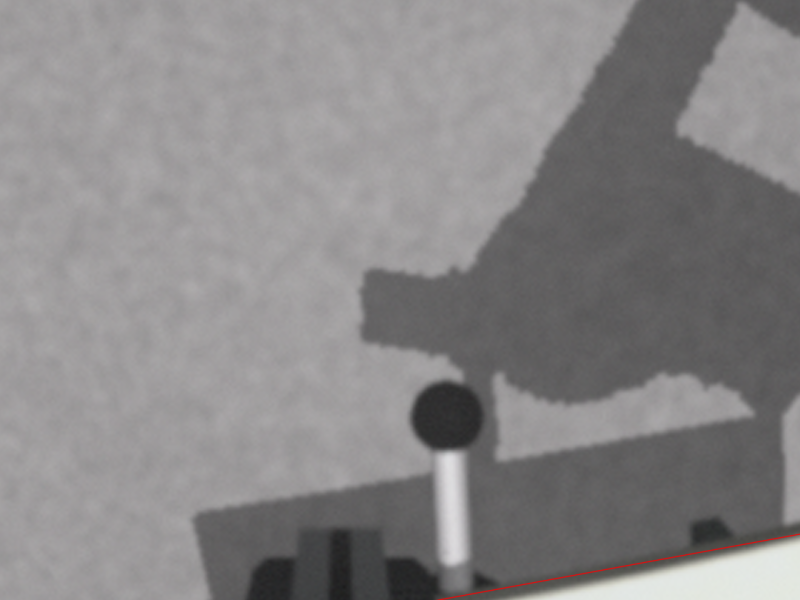

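The ball fit gives a knob angle of about 1.68 rad. The push rose 5.7, 7.1, 8.6, 9.3, 11.4 N against about 5 N free. That is about 2.3 times, so I'm stopping here. Last, I'll check the block's pose from above.

>>> drive_tool(linear=[[0, 0, -20], [0, 0, -25], [0, 0, -20], [-8, 4, -5], [-15, 4, 0], [-20, 3, 0], [-20, 3, 0], [-15, 3, 0], [-6, 0, 0], [0, 0, 0], [0, 0, 0]], rot=[[0, 0, 0], [0, 0, 0], [0, 0, 0], [0, 0, -3], [0, 0, -3], [0, 0, -3], [0, 0, -1], [0, 0, 0], [0, 0, 0], [0, 0, 0], [0, 0, 0]], hand=[0, 0, 0, 0, 0, 0, 0, 0, 0, 0, 0])

```text
t: 24.27
tcp_pos: [0.5805, -0.1352, 0.3019]
tool_rot: [-0.007, 1.0, 0.002, -0.005]
force: [-0.0, 0.0, 0.6]
finger_gap: 0.002
```

```bash
python3 - <<'E'
from ov import *
np.set_printoptions(precision=4,suppress=True)
s=manip.sense();print(s['t'],s['tcp_pos'],s['force'])
m=cams.camera_model('wrist');im=snap('wrist')
overlay(im,'wrist',m,(.640,-.1304,.018),'w10',(160,120,400,300))
for d in cams.regions_of('block_stem','wrist')[:4]:
    c=at_z('wrist',((d['rect'][0]+d['rect'][2])/2,(d['rect'][1]+d['rect'][3])/2),.13,m)
    if np.hypot(c[0]-.617,c[1]+.131)<.05:
        p,q=fit('wrist',BLOCK,(.617,-.131,.018),d['pixels'],m,.1)
        v=R.from_euler('z',-.018).apply([p[0]-.606,p[1]+.131,0]);print(p,q,'in nest mm',v*1000)
E
```

```text
24.2667 [ 0.5805 -0.1352  0.3019] [-0.0283  0.0115  0.6396]
[ 0.6153 -0.1331  0.0419] 0.4974081085732549 in nest mm [ 9.3056 -2.2337  0.    ]
```

View pics/w10.png

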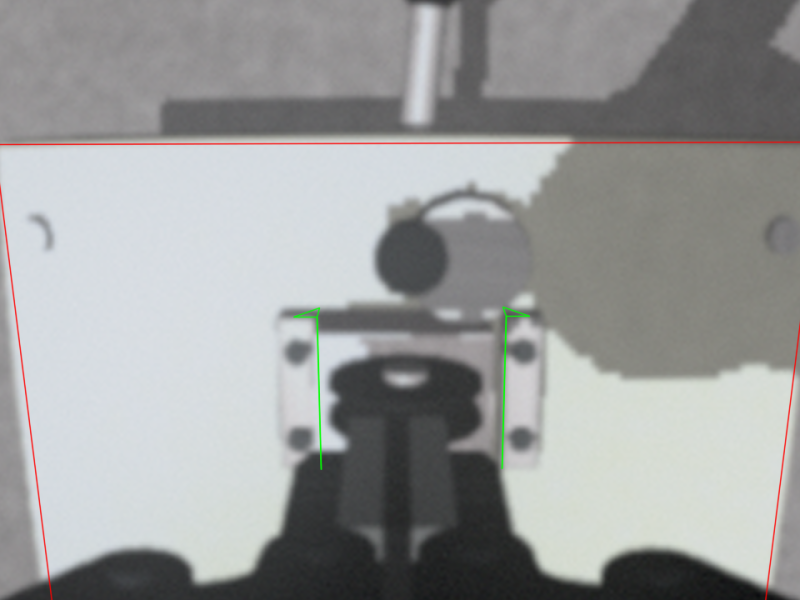

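```bash
python3 -c "
from h import *
print(order.sign_off())"
```

```text
the job is handed in; nothing more can be done
None
```

The pulley block is clamped in the nest with its pulley towards the knob, and the job is handed in at about 24 s. No verdict came back.

- **Placing:** I gripped the bare-aluminium block by its stem, left the blue and yellow look-alikes alone, set it down between the rails and let go. A close view before clamping showed it flat, with a gap to both rails.
- **Clamping:** I turned the knob clockwise with shut fingers, changing to the next arm on the way. The push ran at about 5 N free and about 6 N with the loose block. It then rose through 7.1, 8.6 and 9.3 to 11.4 N, about 2.3 times free, and I stopped there.
- **Final knob angle:** about 1.68 rad from the image. I estimate 18 to 24 N of grip from the push readings, but I could not measure it directly. The last few gentle probes were muddied because the fingers rode up the ball.
- **Last look:** the cam bears on the block, which has moved about 10 mm towards the pad and sits square between the rails. The robot was clear, with about zero force.
- **Check that failed:** the final outline fit of the block was unusable (IoU 0.50) because the gripper hid part of it, so its position rests on the picture. The fit put it about 9 mm along and 2 mm across the nest.
- **Bystanders:** none was touched as far as I could tell, but I did not check them again at the end.

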